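Pack the last diyas into the round tin

ROBOT

A 6-joint arm with a two-finger parallel gripper is mounted at the origin on the work surface. World frame = base frame: x ahead of the robot, y to its left, z up, the work surface at z = 0. Lengths are in m, angles in rad, forces in N, time in s.
With the tool pointing down it reaches from about 0.25 to 0.775 m from the base axis. Payload 4 kg.
Tool frame: the origin (TCP) lies midway between the tips of the shut fingers; the grasp point (between the pads) lies 19 mm behind it; z points along the fingers, y is the line along which they close (so a half turn about z gives the same grasp; the last joint's range is limited). The gripper opens to 94 mm and grips with 3 to 60 N. Pads are 16 mm wide; open, the fingers measure 119 mm over their backs; the gripper's body (75 mm by 177 mm) begins 78 mm behind the grasp point.
Start: joints at [1.247, 0.087, 1.371, -0, 1.684, -0.103], TCP at [0.12, 0.537, 0.206] pointing down, gripper open.
Joint ranges: [-3.1, 3.1], [-0.76, 2.03], [0.27, 2.55], [-1.08, 4.22], [0.17, 2.65], [-2.57, 2.57]. Speed limits (rad/s): [2.79, 2.79, 3.14, 3.14, 3.14, 3.14].

INTERFACE

Orientations are given as [roll, pitch, yaw] about the fixed x, y, z axes, in that order (R = Rz(yaw) Ry(pitch) Rx(roll)).
In Python, from bench import sensors, eyes, job gives the robot as it stands.
- The arm moves only by the tool arm_command, never from a script. Its argument "series" is a list of rows, each a list of 7 numbers: the opening, from 0 (shut) to 1 (fully open), then the shift along the tool's x, y, z in cm, then the turn, a rotation vector about the tool's x, y, z in rad. In form: [[fingers, dx, dy, dz, wx, wy, wz], ...]. A call has 1 to 20 rows; each row shifts and turns the commanded pose from where the row before left it, along the tool's axes as they then stand; what a row does not reach is not made up. A row lasts 1/10 s, in which the tool goes at most 50 mm and 8.59 degrees, less where a joint would pass 70% of its speed; a pose out of reach is approached as far as the arm can. A call with a gripper value outside its range is refused whole. The fingers move at their own pace and stop on an object; the grip force is fixed at half the most. Time passes only in rows, so rows that do not move let the fingers close. It gives the time, the measured TCP pose, the force and the opening at its end, in the units of the state.
- sensors.get_obs(): the state, without advancing time (a new reading comes with each control period).
- eyes.snapshot(name): name is "scene" or "top"; returns the picture (384x512x3 uint8, blue, green, red); there is no depth.
- eyes.get_calibration(name): a dict with "mtx" (3x3 intrinsics, pixels), "R" (3x3) and "t" (3): a world point X has camera coordinates R X + t. Camera axes: x right, y down, z forward; pixel columns grow to the right and rows downward; lengths in m; the calibration is good to about 2 mm. A picture is of the moment at which its call begins. get_calibration takes no time and is no camera call.
- job.close_job(): hands the job in, once; it reports no verdict.
The state is a dict: "time": time; "joint_positions": joint angles; "qvel": joint speeds; "joint_torque": joint torques, N m; "tool_pos": TCP position; "ee_rot": TCP orientation; "wrist_force": force on the tool from outside, world axes, zero at the start; "wrist_torque": the same for the moment, N m; "width": finger opening in m.
Only numpy, scipy, OpenCV 4.12 (cv2) and the standard library are available. Lean on these libraries where they do the work, as an engineer would, in place of code of your own. Each camera call takes 0.05 s, during which the arm holds its last target. There are 200 camera calls.

TASK

Finish packing the round steel tin: put the three small diyas that stand loose on the mat into the free places among those already in it, so that all seven stand upright on its floor in a single layer, one in the middle and six round it. Set them down gently rather than dropping them, leave the tin standing on the mat and open, and leave the other things on the bench where they are.

Things in the scene. Friction and masses are not known exactly. Their poses are not given: they have to be found in the camera images.
- tin: Round open steel tin on the mat: 162 mm across outside, 157 inside, wall 24 mm high, floor 2.5 mm thick; 0.5 kg, loose. Holds just seven diyas in one layer: one in the middle, six round it (52 mm out, 60 degrees apart), 7 mm to spare across. Origin: centre of its underside; z up; x points at an outer place. The mat's top, on which everything stands, is 3 mm above the work surface.
- diya1: Small green glazed diya, hard-wax filled, flat on top, upright. Round dish 50 mm across, 20 mm high (side upright from 12 mm up, tapering below to a 34 mm foot). To grip: round wick post in the middle, 14 mm across, 20 to 54 mm above the foot, with a bit of wick 3 mm higher. 70 g. Origin: centre of the foot's underside; z up. It starts in the middle of the tin.
- diya2: Diya exactly like diya1 in shape, size and origin. It starts in one of the six outer places in the tin.
- diya3: Diya exactly like diya1 in shape, size and origin. It starts in the outer place next to diya2.
- diya4: Diya exactly like diya1 in shape, size and origin. It starts in the outer place opposite diya2.
- diya5: Diya exactly like diya1 in shape, size and origin. It starts on the mat.
- diya6: Diya exactly like diya1 in shape, size and origin. It starts on the mat.
- diya7: Diya exactly like diya1 in shape, size and origin. It starts on the mat.
- kumkum: Bystander: steel kumkum box with a screw-top lid, round, 47 mm across, 35 mm high, no post; stands among the diyas on the mat. Origin: centre of its underside.
- lighter: Bystander: red press-button lighter lying flat, 83 mm long (x), 22 mm wide, 12 mm high, between the tin and the loose diyas. Origin: on its underside, 30 mm from the plastic end (the -x end).
- tray: Bystander: plastic flower-shaped diya tray, 132 mm across, 8 mm high. Origin: centre of its underside.
- incense: Bystander: white ceramic incense stand, 76 mm across, 34 mm high. Origin: centre of its underside.
- tinlid: Bystander: the tin's deep steel lid standing top up on the mat, 168 mm across, 50 mm high. Origin: centre of its underside.
There are look-alikes about, which are no part of the job. What is shaped like the diya7 but red is not meant.

How it is judged:
At the end, for the whole second after the job is handed in: All seven diyas stand in the tin at rest: each origin within 57 mm of the tin axis, foot within 3.5 mm of the tin floor, upright within 0.10 rad (only one in the middle with six round it fits so); the tin stands on the mat within 5 mm, level within 0.05 rad, at rest (height (world z) of tin below 0.008 m and angle between tin's own z axis and vertical below 0.05 rad and linear speed of each of tin, diya1, diya2, diya3, diya4, diya5, diya6, diya7 below 0.02 m/s and horizontal distance between each of diya1, diya2, diya3, diya4, diya5, diya6, diya7 and tin below 0.057 m and z of diya1 in the frame of tin between -0.001 and 0.006 m and angle between each of diya1, diya2, diya3, diya4, diya5, diya6, diya7's own z axis and vertical below 0.1 rad and z of diya2 in the frame of tin between -0.001 and 0.006 m and z of diya3 in the frame of tin between -0.001 and 0.006 m and z of diya4 in the frame of tin between -0.001 and 0.006 m and z of diya5 in the frame of tin between -0.001 and 0.006 m and z of diya6 in the frame of tin between -0.001 and 0.006 m and z of diya7 in the frame of tin between -0.001 and 0.006 m); the robot touches nothing.
It fails at once if the kumkum box, lighter, flower tray, incense stand or tin's lid is pushed more than 30 mm (distance of any of kumkum, lighter, tray, incense, tinlid from where it was at the start of the episode above 0.03 m).
It fails at once if a diya is dropped, thrown or knocked (faster than 0.7 m/s while not held: a free fall of about 25 mm) ((linear speed of diya1 above 0.7 m/s and contact force between diya1 and the fingers below 0.05 N) or (linear speed of diya2 above 0.7 m/s and contact force between diya2 and the fingers below 0.05 N) or (linear speed of diya3 above 0.7 m/s and contact force between diya3 and the fingers below 0.05 N) or (linear speed of diya4 above 0.7 m/s and contact force between diya4 and the fingers below 0.05 N) or (linear speed of diya5 above 0.7 m/s and contact force between diya5 and the fingers below 0.05 N) or (linear speed of diya6 above 0.7 m/s and contact force between diya6 and the fingers below 0.05 N) or (linear speed of diya7 above 0.7 m/s and contact force between diya7 and the fingers below 0.05 N)).
It also fails if it takes over 67 s, if anything falls off the work surface, if the arm or the gripper's body presses on something with over 40 N, if the wrist force passes 120 N, or if a joint passes its speed limit or range.

## Working session

There is one attempt and no reset: what is moved stays moved. The work goes in short steps, Python scripts to look and compute and a tool call to move; the robot and the scene stay as the last step left them, time stands still between calls to the robot, and variables do not carry over. Pictures are saved under pics/ and viewed, on a budget of 10 in all, crops included, one or two more only if the job needs it, and the job is handed in when it is done.

Besides the shell and the picture viewer there is one more tool, called after "Emit:" as name(argument=value, ...), one argument or row to a line, values as JSON. arm_command: Moves the arm, as the interface text tells. Its arguments: {"type":"object","properties":{"series":{"type":"array","items":{"type":"array","items":{"type":"number"}}}},"required":["series"]}

```bash
mkdir -p pics
python3 - <<'E'
from bench import sensors, eyes, job
import cv2,numpy as np
print(sensors.get_obs())
for n in("scene","top"):
    im=eyes.snapshot(n);cv2.imwrite(f"pics/{n}0.png",im)
    c=eyes.get_calibration(n);print(n,c)
    cv2.imwrite(f"pics/{n}0b.png",cv2.resize(im,(800,600),interpolation=cv2.INTER_CUBIC))
E
```

```text
{'time': 0.0, 'joint_positions': array([ 1.24687855e+00,  8.79454106e-02,  1.37221968e+00, -2.46681869e-05,
        1.68360858e+00, -1.03093290e-01]), 'qvel': array([ 0.00043376,  0.00052747, -0.00231822, -0.00020582, -0.00133054,
       -0.00024646]), 'joint_torque': array([-8.26340183e-04, -3.40180600e+01, -3.02429008e+01,  7.17448932e-02,
        3.28819093e-02, -1.84517858e-04]), 'tool_pos': array([0.12030416, 0.53612421, 0.20432697]), 'ee_rot': array([-3.13942068e+00, -2.00063695e-04,  2.92076520e+00]), 'wrist_force': array([ 0.08810628, -0.06973732,  0.51831589]), 'wrist_torque': array([ 0.01442005, -0.03524204,  0.01591837]), 'width': 0.0942582828691594}
scene {'mtx': array([[428.92388628,   0.        , 251.50664586],
       [  0.        , 428.92388628, 193.29331369],
       [  0.        ,   0.        ,   1.        ]]), 'R': array([[ 0.40592049,  0.91387282,  0.00806362],
       [ 0.65251425, -0.28363099, -0.70269382],
       [-0.6398857 ,  0.29049945, -0.71144667]]), 't': array([-0.21889957, -0.32557895,  1.59404898])}
top {'mtx': array([[347.47883974,   0.        , 257.55540537],
       [  0.        , 347.47883974, 188.81363318],
       [  0.        ,   0.        ,   1.        ]]), 'R': array([[-0.00227968, -0.99994764, -0.00997614],
       [-0.98374925,  0.00403359, -0.1795025 ],
       [ 0.17953334,  0.00940481, -0.98370693]]), 't': array([-0.00387434,  0.51377862,  1.04856591])}
```

View pics/scene0b.png

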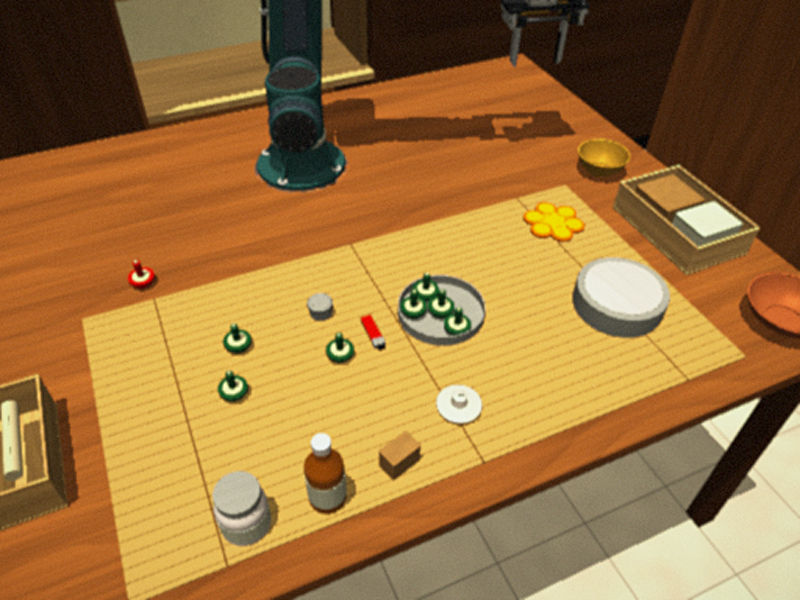

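View pics/top0b.png

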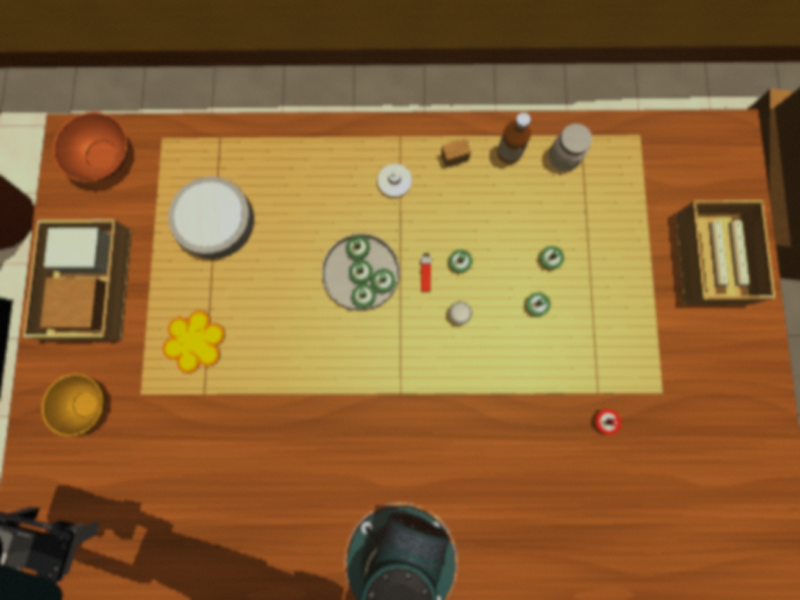

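The green diyas in the top view (800×600 pixels) are:
- **Loose:** (460,261), (551,258) and (537,304).
- **In the tin, centred about (361,272):** (361,272) middle, (358,247), (363,296) and (383,281).

Things that could be mistaken for a loose diya are the red one at (607,421), which is excluded, the kumkum box at (460,313) and the incense stand at (394,180). I choose the three loose green ones.

```bash
cat > h.py <<'E'
import cv2,numpy as np
from bench import eyes
def ray(n,uv,z):
    c=eyes.get_calibration(n);R,t=c["R"],np.ravel(c["t"])
    d=R.T@np.linalg.solve(c["mtx"],[uv[0],uv[1],1]);o=-R.T@t
    return o+d*(z-o[2])/d[2]
def proj(n,X):
    c=eyes.get_calibration(n);p=c["mtx"]@(c["R"]@np.array(X)+np.ravel(c["t"]));return p[:2]/p[2]
def green(im,S=8):
    big=cv2.resize(im,None,fx=S,fy=S,interpolation=cv2.INTER_CUBIC).astype(int)
    b,g,r=big[...,0],big[...,1],big[...,2]
    m=((g-r>12)&(g>b-5)).astype(np.uint8)
    return m
def blobs(im,S=8,amin=20):
    m=green(im,S);out=[]
    for c in cv2.findContours(m,cv2.RETR_EXTERNAL,cv2.CHAIN_APPROX_NONE)[0]:
        h=cv2.convexHull(c);a=cv2.contourArea(h)/S/S
        if a<amin: continue
        (x,y),ax,an=cv2.fitEllipse(h)
        out.append(((x+.5)/S-.5,(y+.5)/S-.5,ax[0]/S,ax[1]/S,a))
    return out
E
python3 - <<'E'
from h import *
for n,z in(("top",.019),("scene",.019)):
    im=cv2.imread(f"pics/{n}0.png")
    for b in blobs(im): print(n,np.round(b,1),np.round(ray(n,b[:2],z)[:2],4))
im=cv2.imread("pics/top0.png")
a=im[145:215,195:370];a=cv2.resize(a,None,fx=4.5,fy=4.5,interpolation=cv2.INTER_CUBIC)
m=green(im[145:215,195:370],4.5)*255
s=cv2.imread("pics/scene0.png")[165:265,130:320]
cv2.imwrite("pics/c1.png",np.vstack([a[:,:780],cv2.cvtColor(m,cv2.COLOR_GRAY2BGR)[:,:780]])[:600])
E
```

```text
top [265.1 354.9  10.   31.7 135.9] [ 0.0169 -0.0264]
top [ 259.8  374.7   48.8   78.6 1684.3] [-0.0376 -0.0106]
top [271.  342.2   2.4  15.9  23.9] [ 0.0524 -0.0445]
top [228.3 349.    8.3  26.3 137.2] [0.0334 0.0831]
top [265.5 329.1   6.   23.5  76.1] [ 0.0895 -0.028 ]
top [344.2 194.1  14.9  15.5 180.5] [ 0.5003 -0.2838]
top [294.4 166.5  14.2  14.6 160.9] [ 0.5923 -0.1259]
top [352.9 164.3  14.1  14.9 163.8] [ 0.599  -0.3168]
top [233.9 173.7  35.2  46.3 953.8] [0.5693 0.0717]
scene [148.3 247.   18.3  18.8 253.1] [ 0.5945 -0.3165]
scene [217.  222.2  17.5  18.1 223.8] [ 0.5862 -0.124 ]
scene [151.  216.3  17.4  17.9 222.6] [ 0.4936 -0.283 ]
scene [ 277.7  196.7   33.9   50.3 1012.9] [0.5653 0.0712]
scene [ 192.1  104.5   33.    56.4 1359.6] [ 0.0199 -0.0067]
scene [ 188.8   41.4   39.8  141.8 3019.2] [-0.4603  0.1372]
```

View pics/c1.png

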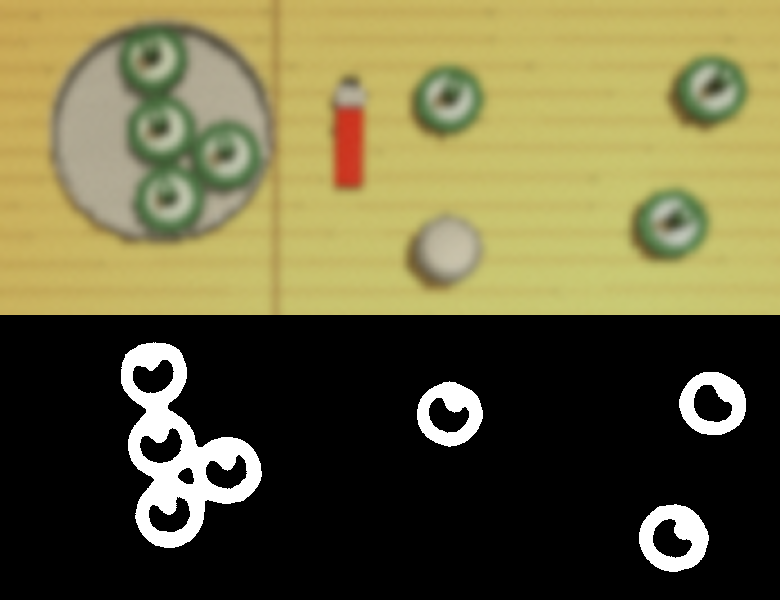

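The crop shows three loose green diyas with white wax and a centre post, at native top pixels (294,166), (353,164) and (344,194). They measure 14–15 px across against 15.3 px expected. The kumkum box is plain steel with no post. The free places in the tin are the upper right and the whole left side.

```bash
cat > tin.py <<'E'
from h import *
def tin(im,S=8):
    x0,y0=196,140;c=im[y0:210,x0:262]
    m=green(c,S);f=np.zeros_like(m)
    cv2.drawContours(f,[max(cv2.findContours(m,0,1)[0],key=cv2.contourArea)],-1,1,-1)
    # fill only the rings' holes: distance transform of filled outline
    d=cv2.distanceTransform(f,cv2.DIST_L2,5)
    n,l,st,cen=cv2.connectedComponentsWithStats((d>6.2*S).astype(np.uint8))
    D=[((p[0]+.5)/S-.5+x0,(p[1]+.5)/S-.5+y0) for p in cen[1:]]
    hsv=cv2.cvtColor(cv2.resize(c,None,fx=S,fy=S,interpolation=cv2.INTER_CUBIC),cv2.COLOR_BGR2HSV)
    g=(((hsv[...,1]<75))|(f>0)).astype(np.uint8)
    g=cv2.morphologyEx(g,cv2.MORPH_OPEN,np.ones((3*S,3*S)))
    k=cv2.convexHull(max(cv2.findContours(g,0,1)[0],key=cv2.contourArea))
    e=cv2.fitEllipse(k)
    return D,((e[0][0]+.5)/S-.5+x0,(e[0][1]+.5)/S-.5+y0),np.array(e[1])/S
E
python3 - <<'E'
from tin import *
c=eyes.get_calibration("top");print("cam",-c["R"].T@c["t"])
im=cv2.imread("pics/top0.png");D,T,ax=tin(im)
t=ray("top",T,.02)[:2];print("tin",T,ax,t,"exp px",162*347.5/1137)
for p in D:
    w=ray("top",p,.0215)[:2];print(np.round(p,1),np.round(w,4),np.round(w-t,4),np.hypot(*(w-t)),np.degrees(np.arctan2(*(w-t)[::-1])))
E
```

```text
cam [ 0.31716796 -0.01580807  1.12366745]
tin (230.57626342773438, 174.30771255493164) [47.25867844 48.56217194] [0.56696901 0.08248718] exp px 49.51187335092348
[228.7 157.7] [0.6225 0.0893] [0.0555 0.0068] 0.05590222029798888 7.014357177068939
[230.8 173.7] [0.5686 0.0816] [ 0.0017 -0.0009] 0.0019008073701229922 -28.409881887273958
[244.5 179.1] [0.5504 0.037 ] [-0.0166 -0.0455] 0.0484409647242059 -110.05056897895469
[235.7 180.4] [0.5463 0.0657] [-0.0207 -0.0168] 0.026653442001646047 -140.8329340271029
[234.6 182.9] [0.538  0.0691] [-0.029  -0.0134] 0.03194697875900499 -155.2398006791078
[234.2 184.3] [0.5334 0.0703] [-0.0335 -0.0122] 0.03569299557130515 -159.99625338706352
[232.7 187.9] [0.5216 0.0751] [-0.0453 -0.0074] 0.04594110757434388 -170.72501336251472
```

Emit:
arm_command(
  series=[
    [0.4, 0, 0, 0, 0, 0, -0.11],
    [0.4, 0, 0, 0, 0, 0, -0.11],
    [0.4, -2.8, -3.9, 0.4, 0, 0, 0],
    [0.4, -2.8, -3.9, 0.4, 0, 0, 0],
    [0.4, -2.8, -3.9, 0.4, 0, 0, 0],
    [0.4, -2.8, -3.9, 0.4, 0, 0, 0],
    [0.4, -2.8, -3.9, 0.4, 0, 0, 0],
    [0.4, -2.8, -3.9, 0.4, 0, 0, 0],
    [0.4, -2.8, -3.9, 0.4, 0, 0, 0],
    [0.4, -2.8, -3.9, 0.4, 0, 0, 0],
    [0.4, -2.8, -3.9, 0.4, 0, 0, 0],
    [0.4, -2.8, -3.9, 0.4, 0, 0, 0],
    [0.4, -2.8, -3.9, 0.4, 0, 0, 0],
    [0.4, -2.8, -3.9, 0.4, 0, 0, 0],
    [0.4, -2.8, -3.9, 0.4, 0, 0, 0],
    [0.4, -2.8, -3.9, 0.4, 0, 0, 0],
    [0.4, -2.8, -3.9, 0.4, 0, 0, 0],
    [0.4, -2.8, -3.9, 0.4, 0, 0, 0],
    [0.4, -2.8, -3.9, 0.4, 0, 0, 0],
    [0.4, 0, 0, 0, 0, 0, 0],
  ],
)

```text
time: 2.1
tool_pos: [0.5969, -0.1315, 0.1338]
ee_rot: [-3.141, -0.004, 3.135]
wrist_force: [0.5, 0.2, -0.7]
width: 0.0375
```

Emit:
arm_command(
  series=[
    [0.4, 0.5, 0.5, 1, 0, 0, 0],
    [0.4, 0, 0, 3, 0, 0, 0],
    [0.4, 0, 0, 3, 0, 0, 0],
    [0.4, 0, 0, 2.4, 0, 0, 0],
    [0.4, 0, 0, 1.2, 0, 0, 0],
    [0.4, 0, 0, 0, 0, 0, 0],
    [0.0, 0, 0, 0, 0, 0, 0],
    [0.0, 0, 0, 0, 0, 0, 0],
    [0.0, 0, 0, 0, 0, 0, 0],
    [0.0, 0, 0, 0, 0, 0, 0],
    [0.0, 0, 0, 0, 0, 0, 0],
  ],
)

```text
time: 3.2
tool_pos: [0.592, -0.1221, 0.0332]
ee_rot: [-3.141, 0.003, 3.141]
wrist_force: [-0.3, 0.1, 4.9]
width: 0.013
```

Emit:
arm_command(
  series=[
    [0.0, 0, 0, -1, 0, 0, 0],
    [0.0, 0, 0, -2, 0, 0, 0],
    [0.0, 0, 0, -3, 0, 0, 0],
    [0.0, 0, 0, -2, 0, 0, 0],
    [0.0, 0, 0, -1, 0, 0, 0],
    [0.0, 0, 0, 0, 0, 0, 0],
    [0.0, 0, 0, 0, 0, 0, 0],
  ],
)

```text
time: 3.9
tool_pos: [0.5903, -0.1215, 0.1204]
ee_rot: [3.141, -0.002, 3.141]
wrist_force: [-0.5, 0.5, -1.3]
width: 0.0132
```

```bash
cat > tin.py <<'E'
from h import *
def tin(im,S=8):
    x0,y0=196,140;c=im[y0:210,x0:262]
    m=green(c,S);cs,h=cv2.findContours(m,cv2.RETR_CCOMP,cv2.CHAIN_APPROX_NONE)
    f=m.copy()
    for q,hh in zip(cs,h[0]):
        if hh[3]>=0 and cv2.contourArea(q)>15*S*S: cv2.drawContours(f,[q],-1,1,-1)
    d=cv2.distanceTransform(f,cv2.DIST_L2,5)
    n,l,st,cen=cv2.connectedComponentsWithStats((d>5.8*S).astype(np.uint8))
    return [((p[0]+.5)/S-.5+x0,(p[1]+.5)/S-.5+y0) for p in cen[1:]]
E
python3 - <<'E'
from tin import *
from bench import sensors
o=sensors.get_obs();print(o["time"],o["tool_pos"],o["ee_rot"],o["wrist_force"],o["width"])
D=tin(cv2.imread("pics/top0.png"))
for p in D: print(np.round(p,2),np.round(ray("top",p,.0215)[:2],4))
tz=o["tool_pos"][2]-.0302+.02
for n in("top","scene"):
    im=eyes.snapshot(n);cv2.imwrite(f"pics/{n}1.png",im)
    q=proj(n,[*o["tool_pos"][:2],tz])
    for b in blobs(im,amin=12):
        if np.hypot(b[0]-q[0],b[1]-q[1])<30: print(n,q,np.round(b,1),ray(n,b[:2],tz-.002))
    print(n,[np.round(ray(n,b[:2],.019)[:2],4) for b in blobs(im) if n=="top" and b[1]<250])
a,b=cv2.imread("pics/top1.png")[130:220,190:380],cv2.imread("pics/scene1.png")[130:260,130:320]
cv2.imwrite("pics/c2.png",cv2.resize(np.vstack([a,b]),None,fx=2.7,fy=2.7,interpolation=cv2.INTER_CUBIC))
E
```

```text
3.9 [ 0.59032007 -0.12147845  0.12037489] [ 3.14091101e+00 -1.76622266e-03  3.14082960e+00] [-0.5411305   0.45150482 -1.27285497] 0.013219207456664066
[228.66 157.72] [0.6224 0.0893]
[230.48 173.27] [0.5701 0.0827]
[244.83 179.07] [0.5506 0.0359]
[232.34 188.6 ] [0.5194 0.0761]
top [array([ 0.5004, -0.2837]), array([ 0.599 , -0.3167]), array([0.5706, 0.0781])]
scene [216.72869651 199.76979261] [216.8 200.4  15.1  18.5 181.4] [ 0.59070571 -0.12156177  0.10817489]
scene [216.72869651 199.76979261] [217.  193.7   4.6  13.1  38.1] [ 0.56818255 -0.1125799   0.10817489]
scene []
```

View pics/c2.png

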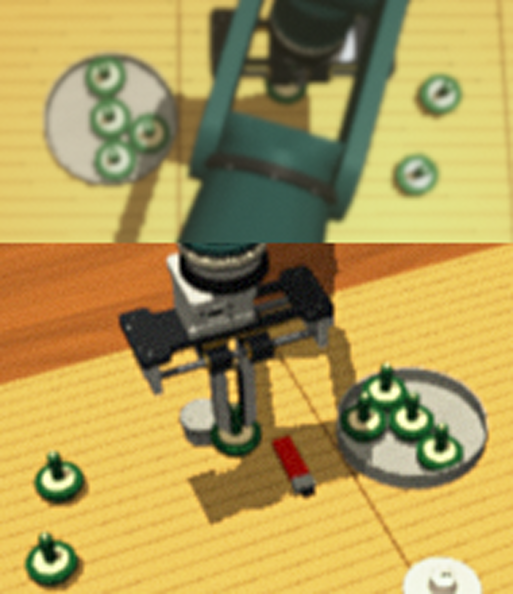

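The diya is held upright. The scene camera puts it at (0.5907,-0.1216) against a TCP of (0.5903,-0.1215), which agrees. The tin centre is about (0.570,0.0825) with a phase of 7.3°, so the free places are (0.6015,0.041), (0.590,0.1305) and (0.5385,0.124).

Emit:
arm_command(
  series=[
    [0, -0.1, 1.5, 0, 0, 0, 0],
    [0, -0.2, 3, 0, 0, 0, 0],
    [0, -0.3, 3.5, 0, 0, 0, 0],
    [0, -0.2, 3.5, 0, 0, 0, 0],
    [0, -0.2, 3, 0, 0, 0, 0],
    [0, -0.1, 1.8, 0, 0, 0, 0],
    [0, 0, 0, 0, 0, 0, 0],
    [0, 0, 0, 0, 0, 0, 0],
    [0, 0, 0, 0, 0, 0, 0],
  ],
)

```text
time: 4.9
tool_pos: [0.6018, 0.0406, 0.1211]
ee_rot: [-3.141, -0.001, 3.14]
wrist_force: [-1.0, 1.0, -1.1]
width: 0.0133
```

Run:
```python
from tin import *
from bench import sensors
o=sensors.get_obs();print(o["time"],o["tool_pos"],o["width"])
tz=o["tool_pos"][2]-.0302+.02
for n in("scene",):
    im=eyes.snapshot(n);cv2.imwrite(f"pics/{n}2.png",im)
    q=proj(n,[*o["tool_pos"][:2],tz])
    for b in blobs(im,amin=12):
        if np.hypot(b[0]-q[0],b[1]-q[1])<20: print(n,q,np.round(b,1),ray(n,b[:2],tz-.002))
```

```text
4.9 [0.60182743 0.04055267 0.12109077] 0.013321938736219285
scene [275.30320186 184.91561207] [ 278.3  197.1   31.6   49.4 1002.2] [0.64380271 0.02861902 0.10889077]
scene [275.30320186 184.91561207] [276.6 179.6   4.   12.2  32.1] [0.5828572  0.05378206 0.10889077]
```

Emit:
arm_command(
  series=[
    [0, 0, 0, 1.5, 0, 0, 0],
    [0, 0, 0, 2, 0, 0, 0],
    [0, 0, 0, 2, 0, 0, 0],
    [0, 0, 0, 1, 0, 0, 0],
    [0, 0, 0, 0.6, 0, 0, 0],
    [0, 0, 0, 0, 0, 0, 0],
    [0, 0, 0, 0, 0, 0, 0],
  ],
)

```text
time: 5.65
tool_pos: [0.6027, 0.0411, 0.0512]
ee_rot: [3.142, 0.001, 3.141]
wrist_force: [-0.2, 0.9, -0.8]
width: 0.0136
```

Emit:
arm_command(
  series=[
    [0, 0, 0, 0.4, 0, 0, 0],
    [0, 0, 0, 0.4, 0, 0, 0],
    [0, 0, 0, 0.3, 0, 0, 0],
    [0, 0, 0, 0.2, 0, 0, 0],
    [0, 0, 0, 0.2, 0, 0, 0],
    [0, 0, 0, 0, 0, 0, 0],
    [0, 0, 0, 0, 0, 0, 0],
  ],
)

```text
time: 6.35
tool_pos: [0.6022, 0.0413, 0.0357]
ee_rot: [3.141, 0.0, 3.141]
wrist_force: [0.1, -0.3, 1.1]
width: 0.0135
```

Emit:
arm_command(
  series=[
    [0, 0, 0, 0.1, 0, 0, 0],
    [0.3, 0, 0, 0, 0, 0, 0],
    [0.3, 0, 0, 0, 0, 0, 0],
    [0.3, 0, 0, 0, 0, 0, 0],
    [0.3, 0, 0, -1, 0, 0, 0],
    [0.3, 0, 0, -2, 0, 0, 0],
    [0.3, 0, 0, -3, 0, 0, 0],
    [0.3, 0, 0, -2.5, 0, 0, 0],
    [0.4, 1.2, -4, 0, 0, 0, 0],
    [0.4, 1.2, -4, 0, 0, 0, 0],
    [0.4, 1.2, -4, 0, 0, 0, 0],
    [0.4, 1.3, -4, 0, 0, 0, 0],
    [0.4, 1.3, -4, 0, 0, 0, 0],
    [0.4, 1.3, -4, 0, 0, 0, 0],
    [0.4, 1.3, -4, 0, 0, 0, 0],
    [0.4, 1.3, -4, 0, 0, 0, 0],
    [0.4, 0, -0.6, 0, 0, 0, 0],
    [0.4, 0, 0, 0, 0, 0, 0],
    [0.4, 0, 0, 0, 0, 0, 0],
  ],
)

```text
time: 8.25
tool_pos: [0.5012, -0.2837, 0.1197]
ee_rot: [3.141, 0.0, 3.141]
wrist_force: [0.6, -0.1, 1.0]
width: 0.0375
```

Run:
```python
from tin import *
from bench import sensors
o=sensors.get_obs();print(o["time"],o["tool_pos"],o["width"])
im=eyes.snapshot("top");cv2.imwrite("pics/top3.png",im)
for p in tin(im): print(np.round(p,2),np.round(ray("top",p,.0235)[:2],4))
s=eyes.snapshot("scene");cv2.imwrite("pics/scene3.png",s)
a,b=im[140:215,190:270],s[165:240,240:320]
cv2.imwrite("pics/c3.png",cv2.resize(np.hstack([a,b]),None,fx=4.9,fy=4.9,interpolation=cv2.INTER_CUBIC))
```

```text
8.25 [ 0.5012459  -0.28368901  0.11967777] 0.03748842415764595
[228.73 157.77] [0.6217 0.0889]
[242.89 163.64] [0.6017 0.0424]
[230.64 173.2 ] [0.5698 0.082 ]
[244.78 178.98] [0.5505 0.036 ]
[232.33 188.6 ] [0.519 0.076]
```

View pics/c3.png

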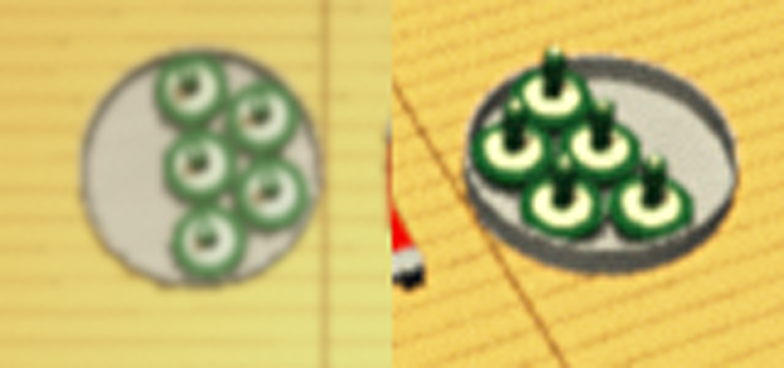

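The crop shows five diyas seated, with the new one at native top pixel (242.9,163.6), that is (0.6017,0.0424). The others have not moved. Next is the second pick.

Emit:
arm_command(
  series=[
    [0.4, 0, 0, 2, 0, 0, 0],
    [0.4, 0, 0, 3, 0, 0, 0],
    [0.4, 0, 0, 2.5, 0, 0, 0],
    [0.4, 0, 0, 1.2, 0, 0, 0],
    [0.4, 0, 0, 0, 0, 0, 0],
    [0, 0, 0, 0, 0, 0, 0],
    [0, 0, 0, 0, 0, 0, 0],
    [0, 0, 0, 0, 0, 0, 0],
    [0, 0, 0, 0, 0, 0, 0],
    [0, 0, 0, 0, 0, 0, 0],
  ],
)

```text
time: 9.35
tool_pos: [0.5017, -0.2851, 0.0339]
ee_rot: [-3.141, 0.002, 3.141]
wrist_force: [-0.0, 0.9, 2.9]
width: 0.0129
```

Emit:
arm_command(
  series=[
    [0, 0, 0, -1, 0, 0, 0],
    [0, 0, 0, -2, 0, 0, 0],
    [0, 0, 0, -3, 0, 0, 0],
    [0, 0, 0, -2, 0, 0, 0],
    [0, 0, 0, -1, 0, 0, 0],
    [0, -0.4, 2, 0, 0, 0, 0],
    [0, -0.8, 3.5, 0, 0, 0, 0],
    [0, -0.8, 4, 0, 0, 0, 0],
    [0, -0.8, 4, 0, 0, 0, 0],
    [0, -0.9, 4, 0, 0, 0, 0],
    [0, -0.9, 4, 0, 0, 0, 0],
    [0, -0.9, 4, 0, 0, 0, 0],
    [0, -0.9, 4, 0, 0, 0, 0],
    [0, -0.8, 4, 0, 0, 0, 0],
    [0, -0.8, 3.5, 0, 0, 0, 0],
    [0, -0.5, 3, 0, 0, 0, 0],
    [0, -0.3, 1.5, 0, 0, 0, 0],
    [0, 0, 0, 0, 0, 0, 0],
    [0, 0, 0, 0, 0, 0, 0],
    [0, 0, 0, 0, 0, 0, 0],
  ],
)

```text
time: 11.35
tool_pos: [0.589, 0.1287, 0.1224]
ee_rot: [-3.141, -0.0, 3.139]
wrist_force: [-0.7, -0.4, -1.2]
width: 0.0131
```

Emit:
arm_command(
  series=[
    [0, -0.1, 0.1, 1.5, 0, 0, 0],
    [0, 0, 0, 2, 0, 0, 0],
    [0, 0, 0, 2, 0, 0, 0],
    [0, 0, 0, 1, 0, 0, 0],
    [0, 0, 0, 0.5, 0, 0, 0],
    [0, 0, 0, 0.4, 0, 0, 0],
    [0, 0, 0, 0.4, 0, 0, 0],
    [0, 0, 0, 0.3, 0, 0, 0],
    [0, 0, 0, 0.2, 0, 0, 0],
    [0, 0, 0, 0.2, 0, 0, 0],
    [0, 0, 0, 0, 0, 0, 0],
    [0, 0, 0, 0, 0, 0, 0],
  ],
)

```text
time: 12.55
tool_pos: [0.5901, 0.1313, 0.0375]
ee_rot: [3.142, 0.0, 3.141]
wrist_force: [0.1, -0.7, -0.8]
width: 0.0132
```

Emit:
arm_command(
  series=[
    [0, 0, 0, 0.1, 0, 0, 0],
    [0, 0, 0, 0.1, 0, 0, 0],
    [0.3, 0, 0, 0, 0, 0, 0],
    [0.3, 0, 0, 0, 0, 0, 0],
    [0.3, 0, 0, 0, 0, 0, 0],
    [0.3, 0, 0, -1, 0, 0, 0],
    [0.3, 0, 0, -3, 0, 0, 0],
    [0.3, 0, 0, -4.5, 0, 0, 0],
    [0.4, -0.1, -4.5, 0, 0, 0, 0],
    [0.4, -0.1, -4.5, 0, 0, 0, 0],
    [0.4, -0.1, -4.5, 0, 0, 0, 0],
    [0.4, -0.1, -4.5, 0, 0, 0, 0],
    [0.4, -0.1, -4.5, 0, 0, 0, 0],
    [0.4, -0.1, -4.5, 0, 0, 0, 0],
    [0.4, -0.1, -4.5, 0, 0, 0, 0],
    [0.4, -0.1, -4.5, 0, 0, 0, 0],
    [0.4, 0, -4.5, 0, 0, 0, 0],
    [0.4, 0, -4.3, 0, 0, 0, 0],
    [0.4, 0, 0, 0, 0, 0, 0],
    [0.4, 0, 0, 0, 0, 0, 0],
  ],
)

```text
time: 14.55
tool_pos: [0.5976, -0.3176, 0.1206]
ee_rot: [3.141, 0.0, 3.139]
wrist_force: [-0.2, 1.1, 0.2]
width: 0.0372
```

Run:
```python
from tin import *
from bench import sensors
o=sensors.get_obs();print(o["time"],o["tool_pos"],o["width"])
im=eyes.snapshot("top");cv2.imwrite("pics/top4.png",im)
for p in tin(im): print(np.round(p,2),np.round(ray("top",p,.0235)[:2],4))
```

```text
14.55 [ 0.59757631 -0.31763685  0.12058278] 0.03718831516182709
[228.69 157.78] [0.6217 0.089 ]
[242.88 163.62] [0.6017 0.0424]
[215.49 167.72] [0.5884 0.1316]
[230.56 173.17] [0.57   0.0823]
[244.74 178.97] [0.5505 0.0361]
[232.31 188.58] [0.5191 0.076 ]
```

Six are now seated, with the new one at native top pixel (215.5,167.7), that is (0.588,0.132). Next is the third pick.

Emit:
arm_command(
  series=[
    [0.4, -0.1, 0, 2, 0, 0, 0],
    [0.4, 0, 0, 3, 0, 0, 0],
    [0.4, 0, 0, 2.5, 0, 0, 0],
    [0.4, 0, 0, 1.2, 0, 0, 0],
    [0.4, 0, 0, 0, 0, 0, 0],
    [0, 0, 0, 0, 0, 0, 0],
    [0, 0, 0, 0, 0, 0, 0],
    [0, 0, 0, 0, 0, 0, 0],
    [0, 0, 0, 0, 0, 0, 0],
    [0, 0, 0, 0, 0, 0, 0],
  ],
)

```text
time: 15.6
tool_pos: [0.5997, -0.3172, 0.0352]
ee_rot: [-3.14, 0.003, 3.141]
wrist_force: [0.4, -0.5, 4.0]
width: 0.0132
```

Emit:
arm_command(
  series=[
    [0, 0, 0, -1, 0, 0, 0],
    [0, 0, 0, -2, 0, 0, 0],
    [0, 0, 0, -3, 0, 0, 0],
    [0, 0, 0, -2, 0, 0, 0],
    [0, 0, 0, -1, 0, 0, 0],
    [0, 0.3, 2, 0, 0, 0, 0],
    [0, 0.5, 4, 0, 0, 0, 0],
    [0, 0.6, 4.3, 0, 0, 0, 0],
    [0, 0.6, 4.5, 0, 0, 0, 0],
    [0, 0.6, 4.5, 0, 0, 0, 0],
    [0, 0.6, 4.5, 0, 0, 0, 0],
    [0, 0.6, 4.5, 0, 0, 0, 0],
    [0, 0.6, 4.5, 0, 0, 0, 0],
    [0, 0.6, 4.5, 0, 0, 0, 0],
    [0, 0.5, 3.5, 0, 0, 0, 0],
    [0, 0.4, 2.2, 0, 0, 0, 0],
    [0, 0.2, 1, 0, 0, 0, 0],
    [0, 0, 0, 0, 0, 0, 0],
    [0, 0, 0, 0, 0, 0, 0],
    [0, 0, 0, 0, 0, 0, 0],
  ],
)

```text
time: 17.6
tool_pos: [0.5384, 0.122, 0.1233]
ee_rot: [-3.141, -0.0, 3.139]
wrist_force: [-0.7, 0.0, -0.5]
width: 0.0133
```

Emit:
arm_command(
  series=[
    [0, 0, 0, 1.5, 0, 0, 0],
    [0, 0, 0, 2, 0, 0, 0],
    [0, 0, 0, 2, 0, 0, 0],
    [0, 0, 0, 1, 0, 0, 0],
    [0, 0, 0, 0.5, 0, 0, 0],
    [0, 0, 0, 0.4, 0, 0, 0],
    [0, 0, 0, 0.4, 0, 0, 0],
    [0, 0, 0, 0.3, 0, 0, 0],
    [0, 0, 0, 0.2, 0, 0, 0],
    [0, 0, 0, 0.1, 0, 0, 0],
    [0, 0, 0, 0, 0, 0, 0],
    [0, 0, 0, 0, 0, 0, 0],
  ],
)

```text
time: 18.8
tool_pos: [0.5388, 0.1231, 0.0399]
ee_rot: [-3.141, 0.002, 3.141]
wrist_force: [2.1, -2.0, 0.2]
width: 0.0133
```

Emit:
arm_command(
  series=[
    [0, 0, 0, 0.1, 0, 0, 0],
    [0, 0, 0, 0.1, 0, 0, 0],
    [0, 0, 0, 0.1, 0, 0, 0],
    [0, 0, 0, 0, 0, 0, 0],
    [0, 0, 0, 0, 0, 0, 0],
  ],
)

```text
time: 19.3
tool_pos: [0.5388, 0.1231, 0.0377]
ee_rot: [-3.141, 0.002, 3.141]
wrist_force: [0.5, -3.5, 4.5]
width: 0.0132
```

Now 4.5 N upward, so it is seated. I release, lift and move away.

Emit:
arm_command(
  series=[
    [0.3, 0, 0, 0, 0, 0, 0],
    [0.3, 0, 0, 0, 0, 0, 0],
    [0.3, 0, 0, 0, 0, 0, 0],
    [0.3, 0, 0, -1, 0, 0, 0],
    [0.3, 0, 0, -3, 0, 0, 0],
    [0.3, 0, 0, -4.5, 0, 0, 0],
    [0.4, 0, -4.5, -2, 0, 0, 0],
    [0.4, 0, -4.5, 0, 0, 0, 0],
    [0.4, 0, -4.5, 0, 0, 0, 0],
    [0.4, 0, -4.5, 0, 0, 0, 0],
    [0.4, 0, -4.5, 0, 0, 0, 0],
    [0.4, 0, -4.5, 0, 0, 0, 0],
    [0.4, 0, -4.5, 0, 0, 0, 0],
    [0.4, 0, -4.5, 0, 0, 0, 0],
    [0.4, 0, 0, 0, 0, 0, 0],
    [0.4, 0, 0, 0, 0, 0, 0],
  ],
)

```text
time: 20.9
tool_pos: [0.5376, -0.2371, 0.1415]
ee_rot: [3.14, -0.0, 3.139]
wrist_force: [-0.0, 0.9, -0.8]
width: 0.0374
```

Run:
```python
from tin import *
from bench import sensors
o=sensors.get_obs();print(o["time"],o["tool_pos"],o["width"])
im=eyes.snapshot("top")
P=[ray("top",p,.0235)[:2] for p in tin(im)];print(np.round(P,4))
k=np.mean(P,axis=0);print(k,[round(float(np.hypot(*(p-k))),4) for p in P])
s=eyes.snapshot("scene")
a,b=im[140:215,190:270],s[165:240,240:320]
cv2.imwrite("pics/c5.png",cv2.resize(np.hstack([a,b]),None,fx=4.9,fy=4.9,interpolation=cv2.INTER_CUBIC))
```

```text
20.9 [ 0.53762318 -0.2371043   0.14149902] 0.03743223457215359
[[0.6216 0.0889]
 [0.6017 0.0424]
 [0.5881 0.1315]
 [0.5698 0.0824]
 [0.5505 0.036 ]
 [0.5384 0.123 ]]
[0.57833979 0.08405674] [0.0436, 0.0477, 0.0485, 0.0087, 0.0556, 0.0558]
```

View pics/c5.png

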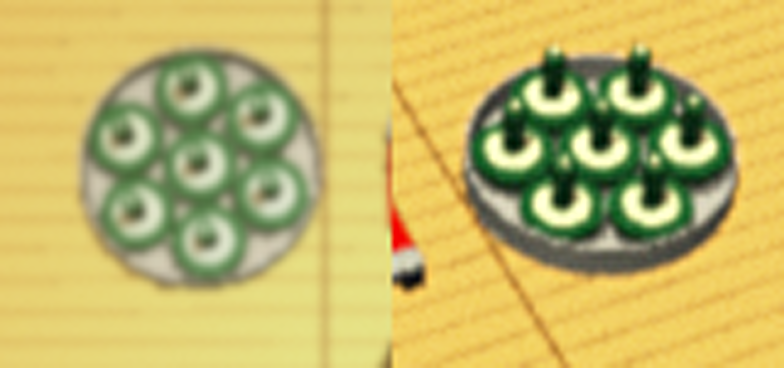

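The final crop shows all seven green diyas in one flat layer, one in the middle and six round it. The tin centre is near native top pixel (230.5,173). The detector returned only six of them: the (232,188) blob was missed, but it is plainly there and unmoved.

```bash
python3 -c "
from bench import job
print(job.close_job())"
```

```text
the job is handed in; nothing more can be done
None
```

All seven diyas are in the tin, one in the middle and six round it, and I handed the job in at about 21 s. I picked up the three loose green diyas by their wick posts and lowered each into a free place, releasing only once it was at floor height.

- **Position:** the last pictures show a single upright layer. The measured outer diyas lie about 51–53 mm from the tin centre (limit 57), and the ones already there had not moved by more than about 1 mm.
- **Seating:** the tool heights at release were within about 1 mm of the tin floor. The last diya pressed lightly on the floor (4.5 N) and met a side force of a few newtons going in.
- **Detector miss:** my final detection script found only six of the seven. The seventh (the one at 0.519, 0.076) is clearly visible in its place in the picture, so I did not measure it again after the last placing.
- **Bystanders:** nothing in the moves suggested contact with the other things on the bench, but I did not measure their positions at the end.

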